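Find the loaded case by its weight and set it on the check stage

TASK

One of the three identical sealed cases in the black rack is loaded and clearly heavier than the two empty ones: find it by lifting. Set the heavy case down on the bare bench and let go, to change your grip from its ends to its long sides, then put it flat on the sprung steel plate of the check stage, in the middle between the two upright stops and lengthwise from stop to stop, so that the plate sinks under its weight. Leave the two empty cases lying in the rack, and do not disturb the other things on the bench.

Things in the scene. Friction and masses are not known exactly. Their poses are not given: they have to be found in the camera images.
- case_a: one of three outwardly identical sealed aluminium cases, 64 long (its x) x 36 wide (its y) x 38 high (its z), four small dark screws in the top, all faces flat. Origin: centre of its underside. An empty case weighs 0.18 to 0.25 kg, the loaded one 0.46 to 0.61 kg; which one is loaded changes and cannot be seen
- case_b: one of three outwardly identical sealed aluminium cases, 64 long (its x) x 36 wide (its y) x 38 high (its z), four small dark screws in the top, all faces flat. Origin: centre of its underside. An empty case weighs 0.18 to 0.25 kg, the loaded one 0.46 to 0.61 kg; which one is loaded changes and cannot be seen
- case_c: one of three outwardly identical sealed aluminium cases, 64 long (its x) x 36 wide (its y) x 38 high (its z), four small dark screws in the top, all faces flat. Origin: centre of its underside. An empty case weighs 0.18 to 0.25 kg, the loaded one 0.46 to 0.61 kg; which one is loaded changes and cannot be seen
- rack: rack fixed to the bench: grey floor plate 120 (x) x 170 (y) x 8 thick, with four black ribs 50 long (x), 10 wide, 38 high above the floor, centred at y = -75, -25, 25, 75. The three slots between them, centred at y = -50, 0, 50, are 40 wide and open at both x ends; in each lies a case along x, top flush with the ribs, so only its ends can be gripped. Origin: centre of the underside
- stage: check stage fixed to the bench: white base 130 (x) x 90 (y) x 26 high carrying the sprung plate. Origin: centre of the underside
- stage_mid (a point): centre of the top face of the sprung steel plate, midway between the stops, 44 above the bench when the plate is up; x runs from stop to stop, y across. The plate is 116 (x) x 76 (y) x 8; the two upright stops fixed on it are 12 thick (x), 50 wide (y), 38 high, their inner faces at x = -39 and 39, which leaves 7 at each end of a centred case: no room for fingers
- plate (a joint): how far the sprung plate has sunk, in m: 0 up, 0.008 fully down. It starts to sink at 3.3 N and is fully down at 3.8 N: the loaded case sinks it, an empty one does not
- jar: white jar with a black cap, diameter 44, 60 high, bystander. Origin: centre of the underside
- bush: steel bush, outer diameter 52, bore 24, 22 high, bystander. Origin: centre of the underside
- driver: screwdriver with a black handle, 160 long, lying on the bench, bystander
There are look-alikes about, which are no part of the job. Of the things like the stage, leave any that is green, turquoise or yellow; of the rest the larger one is meant.

How it is judged:
By the outcome, as a careful person would: the job done as asked, in the order asked, and still so for the second after the job is handed in, with the robot touching nothing.
It also fails if it takes over 72 s, if anything falls off the work surface, if the arm or the gripper's body presses on something with over 40 N, if the wrist force passes 120 N, or if a joint passes its speed limit or range.

ROBOT

A 7-joint arm with a two-finger parallel gripper is mounted at the origin on the work surface. World frame = base frame: x ahead of the robot, y to its left, z up, the work surface at z = 0. Lengths are in m, angles in rad, forces in N, time in s.
With the tool pointing down it reaches from about 0.4 to 0.85 m from the base axis. Payload 10.4 kg.
Tool frame: the origin (TCP) lies at the very end of the fingers, on their centre line; the grasp point (between the pads) lies 19 mm behind it; z points along the fingers, y is the direction in which the jaws open and shut (so a half turn about z gives the same grasp; the last joint's range is limited). The gripper opens to 85 mm and grips with 20 to 120 N. Pads are 22 mm wide; open, the fingers measure 114 mm over their backs; the gripper's body (76 mm by 85 mm) begins 54 mm behind the grasp point. The pads swing forward as they close: fully open they stand 13 mm farther back than shut.
Start: joints at [-1.31, 0.332, -0.065, 1.46, 0.022, 1.35, -0.088], TCP at [0.175, 0.6, 0.231] pointing down, gripper open.
Joint ranges: [-2.6, 2.6], [-0.5, 2.12], [-1.47, 1.34], [0.16, 2.42], [-1.27, 4.41], [0.06, 2.06], [-2.6, 2.6]. Speed limits (rad/s): [2.22, 2.22, 2.79, 2.79, 3.14, 3.14, 3.14].

INTERFACE

Orientations are given as a unit quaternion [x, y, z, w].
In Python, from bench import * gives the robot as it stands.
- The arm moves only by the tool carry_out, never from a script. Its argument "steps" is a list of rows, each an object of numbers: "tx", "ty", "tz": the shift along the tool's x, y, z in cm; "ax", "ay", "az": the turn, a rotation vector about the tool's x, y, z in degrees; "claw": the finger opening in cm, from 0 to 8.54. A call has 1 to 5 rows; each row shifts and turns the commanded pose from where the row before left it, along the tool's axes as they then stand; what a row does not reach is not made up. A row lasts 1/12 s, in which the tool goes at most 41.7 mm and 7.16 degrees, less where a joint would pass 70% of its speed; a pose out of reach is approached as far as the arm can. A call is refused whole if a number of a shift passes 4.17 or a number of a turn 7.16, either way. A call with a gripper value outside its range is refused whole. The fingers move at their own pace and stop on an object; "newtons" is the grip in N (left out, the last holds). Time passes only in rows, so rows that do not move let the fingers close. It gives the time, the measured TCP pose, the force and the opening at its end, in the units of the state.
- state(): the state, without advancing time (a new reading comes with each control period).
- capture(name): name is "scene" or "top"; returns a dict with "image" (420x560x3 uint8, red, green, blue), "camera_matrix" (3x3 intrinsics, pixels), "rvec" (rotation vector, rad) and "tvec" (3), from world to camera coordinates, as OpenCV has them. Camera axes: x right, y down, z forward; pixel columns grow to the right and rows downward; lengths in m; the calibration is good to about 2 mm. A picture is of the moment at which its call begins. There is no depth.
- sign_off(): hands the job in, once; it reports no verdict.
Trained networks look in the newest picture that a camera, given by its name, has taken for a name from the list of things; names that differ only in an ending like _2 or _b are one class to them, and where a whole thing is asked for, a point or a joint stands for the part that bears it (a point fixed in the world has none). Each returns a list of dicts, best first, with "p" (0 to 1); they miss things now and then, are a little off and sometimes report something else, mostly with a low value. They report only what shows in the picture. A call takes as long as a camera call. They do not tell look-alikes from the thing itself.
- silhouettes(camera, thing): "pixels" (420x560 bool, what is visible of it).
- landmark_of(camera, thing): "position" ([x, y, z] in m, in world coordinates, good to about 4 mm: a listed point, or the origin of a listed thing).
The state is a dict: "time_s": time; "joint_positions": joint angles; "dq": joint speeds; "joint_torque": joint torques, N m; "tcp_pos": TCP position; "tcp_rot": TCP orientation; "contact_force": force on the tool from outside, world axes, zero at the start; "ft_torque": the same for the moment, N m; "grip_width": finger opening in m.
Only numpy, scipy, OpenCV 4.12 (cv2) and the standard library are available. Lean on these libraries where they do the work, as an engineer would, in place of code of your own. Each camera call takes 0.05 s, during which the arm holds its last target. There are 200 camera calls.

## Working session

There is one attempt and no reset: what is moved stays moved. The work goes in short steps, Python scripts to look and compute and a tool call to move; the robot and the scene stay as the last step left them, time stands still between calls to the robot, and variables do not carry over. Pictures are saved under pics/ and viewed, about 8 in all and at most 12, crops included, and the job is handed in when it is done.

Besides the shell and the picture viewer there is one more tool, called after "Request:" by a JSON object that holds its "api" and its "payload", one argument or row to a line. carry_out: Moves the arm, as the interface text tells. Its arguments: {"type":"object","properties":{"steps":{"type":"array"},"newtons":{"type":"number"}},"required":["steps"]}

```bash
mkdir -p pics; ls; cat > h.py <<'E'
from bench import *
import numpy as np, cv2
def snap(n,f=None):
    c=capture(n)
    if f: cv2.imwrite('pics/'+f,c['image'][:,:,::-1])
    return c
def proj(c,P):
    return cv2.projectPoints(np.array(P,float).reshape(-1,3),c['rvec'],c['tvec'],c['camera_matrix'],None)[0][:,0]
def ray(c,uv):
    R=cv2.Rodrigues(c['rvec'])[0]; o=-R.T@np.ravel(c['tvec'])
    return o,R.T@np.linalg.inv(c['camera_matrix'])@np.array([uv[0],uv[1],1.])
def atz(c,uv,z):
    o,d=ray(c,uv); return o+d*(z-o[2])/d[2]
E
python3 - <<'E'
from h import *
print(state())
for n in('scene','top'):
    c=snap(n,n+'0.png'); print(n,c['camera_matrix'].tolist(),(-cv2.Rodrigues(c['rvec'])[0].T@np.ravel(c['tvec'])).round(3))
    for t in('case_a','rack','stage','stage_mid','jar','bush','driver'):
        for r in landmark_of(n,t): print(t,round(r['p'],2),np.round(r['position'],3),proj(c,r['position']).round()[0])
a=cv2.imread('pics/scene0.png');b=cv2.imread('pics/top0.png')
E
```

```text
pics
{'time_s': 0.0, 'joint_positions': array([-1.30958559,  0.33289765, -0.06468127,  1.46094589,  0.02162522,
        1.34991534, -0.08849993]), 'dq': array([-0.0005122 ,  0.00063502,  0.00028126, -0.00075371, -0.00192988,
        0.00021432,  0.00068181]), 'joint_torque': array([-7.00691962e-04, -6.25449300e+01,  4.88092471e-02, -3.91617250e+01,
        1.62168016e-02,  9.84261394e-03, -3.56447185e-05]), 'tcp_pos': array([0.17492747, 0.59962234, 0.23049762]), 'tcp_rot': array([ 1.41425098e-01,  9.89948686e-01, -7.33036092e-04, -5.46104008e-05]), 'contact_force': array([0.47854171, 0.22183706, 0.52012774]), 'ft_torque': array([0.00374454, 0.02067013, 0.0194864 ]), 'grip_width': 0.08532568569628737}
scene [[422.9804388678684, 0.0, 281.5321909798542], [0.0, 422.9804388678684, 214.18597244838818], [0.0, 0.0, 1.0]] [1.15  0.226 0.846]
case_a 0.88 [0.555 0.247 0.006] [388. 280.]
case_a 0.73 [0.566 0.298 0.008] [409. 291.]
case_a 0.64 [0.559 0.2   0.011] [369. 273.]
rack 0.87 [ 0.563  0.245 -0.   ] [386. 284.]
stage 0.92 [ 0.317 -0.171 -0.001] [269. 167.]
stage 0.91 [ 0.533 -0.22  -0.004
[... 890 characters left out ...]
.]
case_a 0.57 [0.56  0.194 0.01 ] [188. 208.]
rack 0.86 [0.561 0.243 0.   ] [171. 208.]
stage 0.92 [ 0.316 -0.168 -0.002] [319. 300.]
stage 0.73 [ 0.709 -0.155 -0.002] [314. 159.]
stage 0.7 [ 0.505 -0.4    0.002] [403. 231.]
stage 0.68 [ 0.324 -0.384 -0.001] [399. 298.]
stage 0.58 [ 0.533 -0.222 -0.001] [338. 220.]
stage_mid 0.96 [ 0.529 -0.22   0.047] [341. 220.]
stage_mid 0.96 [ 0.328 -0.388  0.04 ] [405. 298.]
stage_mid 0.75 [ 0.319 -0.166  0.045] [321. 300.]
stage_mid 0.71 [ 0.709 -0.156  0.03 ] [316. 156.]
stage_mid 0.62 [ 0.508 -0.4    0.03 ] [406. 229.]
jar 0.81 [ 0.748  0.039 -0.001] [246. 144.]
jar 0.35 [ 0.527 -0.22   0.048] [341. 220.]
bush 0.53 [ 0.336  0.17  -0.002] [194. 291.]
```

View pics/top0.png

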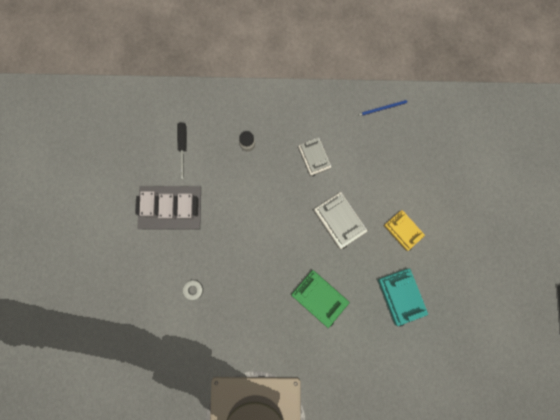

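View pics/scene0.png

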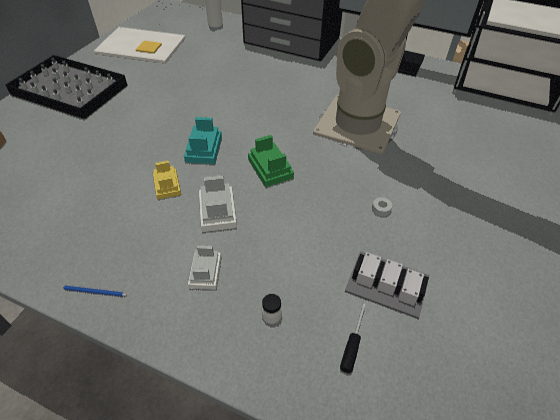

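The things like the stage, by top-view pixel, are green (320,298), turquoise (403,298), yellow (405,230), small white (315,157) and large white (341,220). I choose the large white one at (341,220). The cases sit at (147,203), (166,205) and (185,205). Next I fit the poses to silhouettes in both views and check them in a crop.

```bash
cat > fit.py <<'E'
from h import *
from scipy.optimize import minimize
def box(cx,cy,sx,sy,z0,z1): return np.array([[cx+i*sx/2,cy+j*sy/2,z] for i in(-1,1) for j in(-1,1) for z in(z0,z1)])/1000
STAGE=[box(0,0,130,90,0,26),box(0,0,116,76,26,44),box(45,0,12,50,44,82),box(-45,0,12,50,44,82)]
RACK=[box(0,0,120,170,0,8)]+[box(0,y,50,10,8,46) for y in(-75,-25,25,75)]+[box(0,y,64,36,8,46) for y in(-50,0,50)]
CASE=[box(0,0,64,36,0,38)]
def place(b,p):
    c,s=np.cos(p[2]),np.sin(p[2]); return b@np.array([[c,-s,0],[s,c,0],[0,0,1]]).T+[p[0],p[1],p[3]]
def mask(c,bs,p,S=4):
    m=np.zeros((420*S,560*S),np.uint8)
    for b in bs: cv2.fillConvexPoly(m,cv2.convexHull(((proj(c,place(b,p))+.5)*S).round().astype(np.int32)),1)
    return cv2.resize(m.astype(np.float32),(560,420),interpolation=cv2.INTER_AREA)
def fit(views,bs,p0,z=True):
    def f(q):
        p=list(q)+([] if z else [p0[3]]); e=0
        for c,t in views:
            m=mask(c,bs,p); e+=np.abs(m-t).sum()/t.sum()
        return e
    q0=np.array(p0[:4 if z else 3]); d=np.array([.006,.006,.08,.004])[:len(q0)]
    sim=np.vstack([q0]+[q0+d*np.eye(len(q0))[i] for i in range(len(q0))])
    r=minimize(f,q0,method='Nelder-Mead',options=dict(initial_simplex=sim,xatol=1e-4,fatol=1e-4,maxiter=200))
    return list(r.x)+([] if z else [p0[3]]),r.fun
def nearest(n,c,t,P):
    u=proj(c,P)[0]; best=None
    for r in silhouettes(n,t):
        v,x=np.nonzero(r['pixels'])
        if len(x)<10: continue
        d=np.hypot(x.mean()-u[0],v.mean()-u[1])
        if best is None or d<best[0]: best=(d,r['pixels'].astype(np.float32),r['p'])
    return best
E
python3 - <<'E'
from fit import *
C={n:snap(n) for n in('top','scene')}
def views(t,P):
    o=[]
    for n in C:
        b=nearest(n,C[n],t,P); print(n,t,b and (round(b[0],1),b[1].sum(),round(b[2],2)))
        if b and b[0]<15:o.append((C[n],b[1]))
    return o
res={}
v=views('stage',[.531,-.22,.03])
for y0 in(.3,.6,-.6):
    print('stage',*fit(v,STAGE,[.531,-.22,y0,0]))
ps=min((fit(v,STAGE,[.531,-.22,y,0]) for y in(.3,.6)),key=lambda a:a[1])[0]
vr=views('rack',[.561,.244,.02])
pr,e=fit(vr,RACK,[.561,.244,0,0]);print('rack',pr,e, [fit([x],RACK,[.561,.244,0,0],False) for x in vr])
ims=[]
pcs=[]
for y in(-.05,0,.05):
    P=place(np.array([[0,y,.027]]),pr)[0]
    v=views('case_a',P)
    tv=[x for x in v if x[0] is C['top']]
    if tv: pc,e=fit(tv,CASE,[P[0],P[1],pr[2],.008],False);print('case',np.round(pc,4),e)
    if len(v)==2: print('  two-view', *fit(v,CASE,[P[0],P[1],pr[2],.008]))
for n in C:
  for bs,p in((STAGE,ps),(RACK,pr)):
    im=C[n]['image'][:,:,::-1]; u=proj(C[n],[p[0],p[1],.03])[0].astype(int)
    S=6; im=cv2.resize(im[u[1]-40:u[1]+40,u[0]-55:u[0]+55],None,fx=3.6,fy=3.6,interpolation=cv2.INTER_CUBIC).copy()
    for b in bs:
        h=cv2.convexHull(proj(C[n],place(b,p)).astype(np.float32))[:,0]-[u[0]-55,u[1]-40]
        cv2.polylines(im,[((h+.5)*3.6).astype(np.int32)],True,(0,0,255),1)
    ims.append(im)
cv2.imwrite('pics/fit.png',np.vstack([np.hstack(ims[:2]),np.hstack(ims[2:])]))
E
```

```text
top stage (np.float64(0.8), np.float32(1697.0), 0.71)
scene stage (np.float64(2.3), np.float32(1724.0), 0.92)
stage [np.float64(0.5322684243524085), np.float64(-0.22387430373991785), np.float64(0.6081174976735642), np.float64(-0.005482749566925115)] 0.12108146399259567
stage [np.float64(0.5329707406693986), np.float64(-0.22219080819912884), np.float64(0.5962364640656835), np.float64(5.0300077394746295e-05)] 0.1054011732339859
stage [np.float64(0.5323064545172373), np.float64(-0.2233264666505958), np.float64(0.6002382989284013), np.float64(-0.0023911441984568564)] 0.10475324094295502
top rack (np.float64(1.3), np.float32(1681.0), 0.62)
scene rack (np.float64(12.7), np.float32(1817.0), 0.8)
rack [np.float64(0.5632861487915533), np.float64(0.2473201826726551), np.float64(0.013478569760999464), np.float64(-0.001915789816042382)] 1.6502842903137207 [([np.float64(0.5627225125663641), np.float64(0.24761074654365445), np.float64(0.010671526507646191), 0], np.float64(0.7192519307136536)), ([np.float64(0.5652937446590385), np.float64(0.24661541814275034), np.float64(0.013010616348266326), 0], 
[... 309 characters left out ...]
loat64(0.009007645847905484)] 0.2540106177330017
top case_a (np.float64(1.8), np.float32(406.0), 0.57)
scene case_a (np.float64(0.9), np.float32(569.0), 0.88)
case [0.5606 0.2501 0.0781 0.008 ] 0.1391625553369522
  two-view [np.float64(0.5611645825143489), np.float64(0.24695988653576256), np.float64(0.03787659688126034), np.float64(0.009812857222507626)] 0.26736313104629517
top case_a (np.float64(1.6), np.float32(378.0), 0.83)
scene case_a (np.float64(1.6), np.float32(565.0), 0.96)
case [0.564 0.298 0.1   0.008] 0.23396164178848267
  two-view [np.float64(0.5640335657369314), np.float64(0.29843103434593093), np.float64(0.02935667250496761), np.float64(0.003724226624269023)] 0.3435027003288269
```

View pics/fit.png

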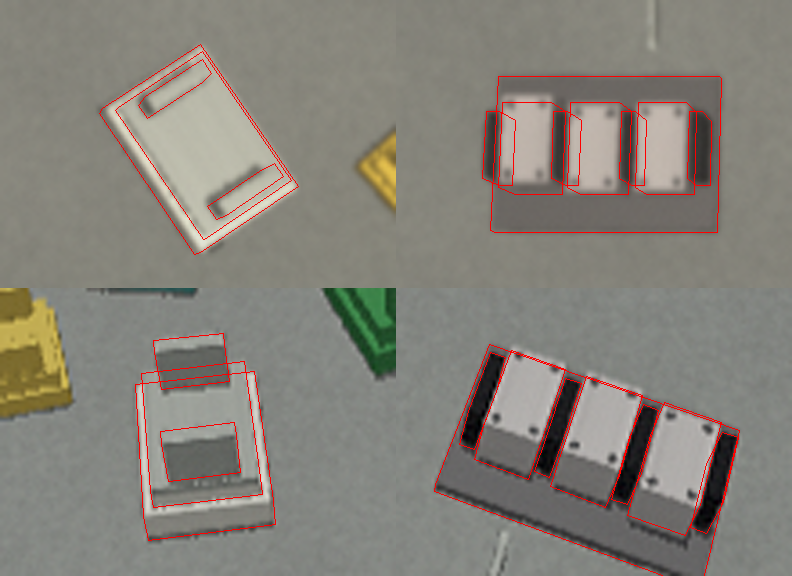

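Large white stage fits both views well: x 0.532, y -0.223, yaw 0.60 rad, base at z≈0. The case bottoms come out at 8–9 mm, matching the rack floor. I go above the middle case (0.561,0.248) with the jaws along x.

Request:
{"api": "carry_out", "payload": {
  "steps": [
    {"az":7.1},
    {"az":7.1},
    {"az":7.1},
    {"az":7.1},
    {"az":7.1}
  ]
}}

```text
schema error: expected keys tx, ty, tz, ax, ay, az, claw
```

Request:
{"api": "carry_out", "payload": {
  "steps": [
    {"az":7.1},
    {"az":7.1},
    {"az":7.1},
    {"az":7.1},
    {"az":7.1}
  ]
}}

```text
schema error: expected keys tx, ty, tz, ax, ay, az, claw
```

Request:
{"api": "carry_out", "payload": {
  "steps": [
    {"az":1.5},
    {"tx":-2.5,"ty":2.75},
    {"tx":-2.5,"ty":2.75},
    {"tx":-2.5,"ty":2.75},
    {"tx":-2.5,"ty":2.75}
  ]
}}

```text
schema error: expected keys tx, ty, tz, ax, ay, az, claw
```

Request:
{"api": "carry_out", "payload": {
  "steps": [
    {"tx":-2.5,"ty":2.75},
    {"tx":-2.5,"ty":2.75},
    {"tx":-2.5,"ty":2.75},
    {"tx":-2.5,"ty":2.75},
    {"tx":-2.5,"ty":2.75}
  ]
}}

```text
schema error: expected keys tx, ty, tz, ax, ay, az, claw
```

Request:
{"api": "carry_out", "payload": {
  "steps": [
    {"tx":-2.5,"ty":2.75},
    {"tx":-2.5,"ty":2.75},
    {"tx":-2.5,"ty":2.75},
    {"tz":2.5},
    {}
  ]
}}

```text
schema error: expected keys tx, ty, tz, ax, ay, az, claw
```

All keys are required.

Request:
{"api": "carry_out", "payload": {
  "steps": [
    {"tx":0,"ty":0,"tz":0,"ax":0,"ay":0,"az":7.1,"claw":8.5},
    {"tx":0,"ty":0,"tz":0,"ax":0,"ay":0,"az":7.1,"claw":8.5},
    {"tx":0,"ty":0,"tz":0,"ax":0,"ay":0,"az":7.1,"claw":8.5},
    {"tx":0,"ty":0,"tz":0,"ax":0,"ay":0,"az":7.1,"claw":8.5},
    {"tx":0,"ty":0,"tz":0,"ax":0,"ay":0,"az":7.1,"claw":8.5}
  ]
}}

```text
time_s: 1.82
tcp_pos: [0.175, 0.6, 0.2313]
tcp_rot: [0.439, 0.898, 0.0, -0.0]
contact_force: [1.0, -0.5, -0.7]
grip_width: 0.0854
```

Request:
{"api": "carry_out", "payload": {
  "steps": [
    {"tx":0,"ty":0,"tz":0,"ax":0,"ay":0,"az":7.1,"claw":8.5},
    {"tx":0,"ty":0,"tz":0,"ax":0,"ay":0,"az":7.1,"claw":8.5},
    {"tx":0,"ty":0,"tz":0,"ax":0,"ay":0,"az":7.1,"claw":8.5},
    {"tx":0,"ty":0,"tz":0,"ax":0,"ay":0,"az":7.1,"claw":8.5},
    {"tx":0,"ty":0,"tz":0,"ax":0,"ay":0,"az":7.1,"claw":8.5}
  ]
}}

```text
time_s: 2.23
tcp_pos: [0.1749, 0.6, 0.2313]
tcp_rot: [0.692, 0.722, 0.0, -0.0]
contact_force: [0.4, 0.5, 0.6]
grip_width: 0.0853
```

Request:
{"api": "carry_out", "payload": {
  "steps": [
    {"tx":0,"ty":0,"tz":0,"ax":0,"ay":0,"az":1.5,"claw":8.5},
    {"tx":-2.5,"ty":2.75,"tz":0,"ax":0,"ay":0,"az":0,"claw":8.5},
    {"tx":-2.5,"ty":2.75,"tz":0,"ax":0,"ay":0,"az":0,"claw":8.5},
    {"tx":-2.5,"ty":2.75,"tz":0,"ax":0,"ay":0,"az":0,"claw":8.5},
    {"tx":-2.5,"ty":2.75,"tz":0,"ax":0,"ay":0,"az":0,"claw":8.5}
  ]
}}

```text
time_s: 2.65
tcp_pos: [0.2881, 0.5012, 0.2314]
tcp_rot: [0.699, 0.715, 0.0, -0.0]
contact_force: [0.8, 0.5, 0.3]
grip_width: 0.0848
```

Request:
{"api": "carry_out", "payload": {
  "steps": [
    {"tx":-2.5,"ty":2.75,"tz":0,"ax":0,"ay":0,"az":0,"claw":8.5},
    {"tx":-2.5,"ty":2.75,"tz":0,"ax":0,"ay":0,"az":0,"claw":8.5},
    {"tx":-2.5,"ty":2.75,"tz":0,"ax":0,"ay":0,"az":0,"claw":8.5},
    {"tx":-2.5,"ty":2.75,"tz":0,"ax":0,"ay":0,"az":0,"claw":8.5},
    {"tx":-2.5,"ty":2.75,"tz":0,"ax":0,"ay":0,"az":0,"claw":8.5}
  ]
}}

```text
time_s: 3.07
tcp_pos: [0.4284, 0.3791, 0.2316]
tcp_rot: [0.699, 0.715, 0.0, -0.0]
contact_force: [0.1, 1.2, 0.0]
grip_width: 0.0853
```

Request:
{"api": "carry_out", "payload": {
  "steps": [
    {"tx":-2.5,"ty":2.75,"tz":0,"ax":0,"ay":0,"az":0,"claw":8.5},
    {"tx":-2.5,"ty":2.75,"tz":0,"ax":0,"ay":0,"az":0,"claw":8.5},
    {"tx":-2.5,"ty":2.75,"tz":0,"ax":0,"ay":0,"az":0,"claw":8.5},
    {"tx":0,"ty":0,"tz":2.5,"ax":0,"ay":0,"az":0,"claw":8.5},
    {"tx":0,"ty":0,"tz":0,"ax":0,"ay":0,"az":0,"claw":8.5}
  ]
}}

```text
time_s: 3.48
tcp_pos: [0.5119, 0.304, 0.203]
tcp_rot: [0.701, 0.713, -0.002, 0.0]
contact_force: [-0.8, 1.7, -1.4]
grip_width: 0.0848
```

```bash
cat > go.py <<'E'
from h import *
import sys
from scipy.spatial.transform import Rotation as R
def togo(x,y,z,ang=None):
    s=state(); r=R.from_quat(s['tcp_rot']); m=r.as_matrix()
    a=np.degrees(np.arctan2(m[1,1],m[0,1]))
    print('t',round(s['time_s'],2),'pos',s['tcp_pos'].round(4),'ytool',a.round(2),'tilt',m[:,2].round(4),'F',s['contact_force'].round(1),'w',round(s['grip_width'],4),'q7',s['joint_positions'][6].round(2))
    print('tool cm',(m.T@(np.array([x,y,z])-s['tcp_pos'])*100).round(2), 'az',None if ang is None else round(-(ang-a),2))
if __name__=='__main__': togo(*map(float,sys.argv[1:]))
E
python3 go.py 0.5615 0.248 0.12 1.3; python3 - <<'E'
from h import *
F=[];
for i in range(8):
    capture('top'); F.append(state()['contact_force'])
print(np.mean(F,0),np.std(F,0))
E
python3 go.py 0.5615 0.248 0.12 1.3
```

```text
t 3.48 pos [0.5119 0.304  0.203 ] ytool 0.98 tilt [-0.0028 -0.0033 -1.    ] F [-0.8  1.7 -1.4] w 0.0848 q7 -0.51
tool cm [-5.66  4.89  8.31] az -0.32
[-0.17128275  0.14287155 -0.16405316] [0.71680252 0.36003172 0.24946275]
t 3.88 pos [0.5112 0.3081 0.2072] ytool 1.32 tilt [ 8.e-04  1.e-03 -1.e+00] F [0.8 0.3 0. ] w 0.0853 q7 -0.51
tool cm [-6.14  4.89  8.71] az 0.02
```

Request:
{"api": "carry_out", "payload": {
  "steps": [
    {"tx":-1.53,"ty":1.22,"tz":2.1,"ax":0,"ay":0,"az":0,"claw":8.5},
    {"tx":-1.53,"ty":1.22,"tz":2.1,"ax":0,"ay":0,"az":0,"claw":8.5},
    {"tx":-1.53,"ty":1.22,"tz":2.1,"ax":0,"ay":0,"az":0,"claw":8.5},
    {"tx":-1.53,"ty":1.22,"tz":2.1,"ax":0,"ay":0,"az":0,"claw":8.5},
    {"tx":0,"ty":0,"tz":0,"ax":0,"ay":0,"az":0,"claw":8.5}
  ]
}}

```text
time_s: 4.3
tcp_pos: [0.5618, 0.2423, 0.1186]
tcp_rot: [0.701, 0.713, -0.003, 0.0]
contact_force: [-0.3, 0.1, 0.2]
grip_width: 0.0853
```

```bash
python3 - <<'E'
from h import *
from go import togo
c=snap('scene')
u=proj(c,[.56,.25,.07])[0].astype(int)
im=cv2.resize(c['image'][u[1]-75:u[1]+75,u[0]-100:u[0]+100,::-1],None,fx=4,fy=4,interpolation=cv2.INTER_CUBIC)
cv2.imwrite('pics/above.png',im)
togo(.5615,.248,.016,1.3)
E
```

```text
t 4.35 pos [0.5614 0.2447 0.1205] ytool 1.07 tilt [-0.0024 -0.0026 -1.    ] F [-0.3 -0.1 -0.1] w 0.0849 q7 -0.35
tool cm [ 0.36  0.04 10.45] az -0.23
```

View pics/above.png

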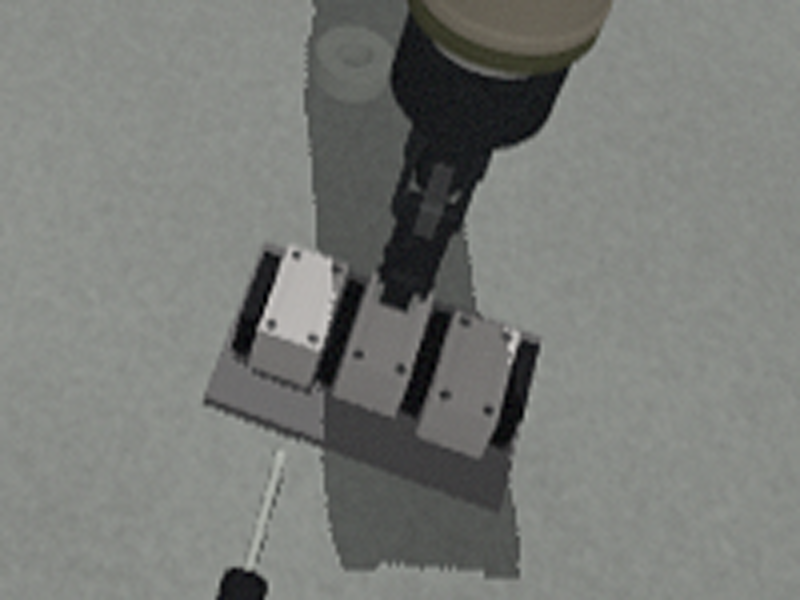

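Gripper is over the middle case (crop pixel 400,300), with a finger off each end. Down to just above it, then check.

Request:
{"api": "carry_out", "payload": {
  "steps": [
    {"tx":0,"ty":0,"tz":1.9,"ax":0,"ay":0,"az":0,"claw":8.5},
    {"tx":0,"ty":0,"tz":1.9,"ax":0,"ay":0,"az":0,"claw":8.5},
    {"tx":0,"ty":0,"tz":1.9,"ax":0,"ay":0,"az":0,"claw":8.5},
    {"tx":0,"ty":0,"tz":0,"ax":0,"ay":0,"az":0,"claw":8.5},
    {"tx":0,"ty":0,"tz":0,"ax":0,"ay":0,"az":0,"claw":8.5}
  ]
}}

```text
time_s: 4.77
tcp_pos: [0.561, 0.2481, 0.0658]
tcp_rot: [0.699, 0.715, -0.0, -0.0]
contact_force: [0.9, 1.1, 1.4]
grip_width: 0.085
```

```bash
python3 - <<'E'
from h import *
from go import togo
c=snap('top')
u=proj(c,[.56,.25,.05])[0].astype(int)
a=cv2.resize(c['image'][u[1]-40:u[1]+40,u[0]-40:u[0]+40,::-1],None,fx=5,fy=5,interpolation=cv2.INTER_CUBIC)
c=snap('scene')
u=proj(c,[.56,.25,.05])[0].astype(int)
b=cv2.resize(c['image'][u[1]-50:u[1]+50,u[0]-50:u[0]+50,::-1],None,fx=4,fy=4,interpolation=cv2.INTER_CUBIC)
cv2.imwrite('pics/above2.png',np.hstack([a,b]))
togo(.5615,.248,.016,1.3)
E
```

```text
t 4.87 pos [0.5622 0.2481 0.0671] ytool 1.28 tilt [ 0.0019  0.0014 -1.    ] F [0.6 0.2 0.1] w 0.085 q7 -0.33
tool cm [-0.02 -0.08  5.11] az -0.02
```

View pics/above2.png

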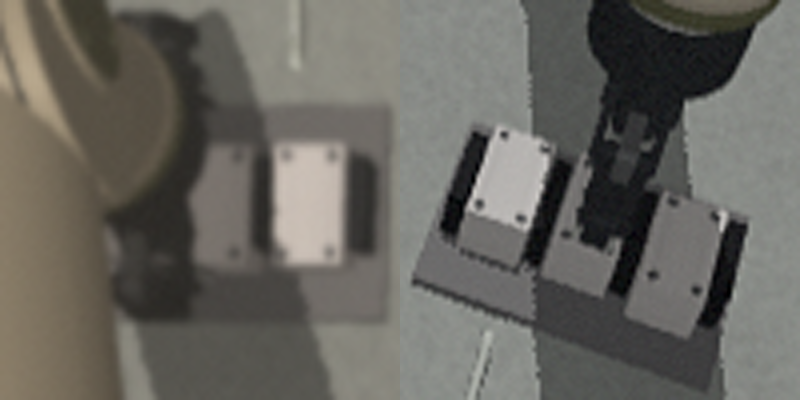

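Aligned. Descend, grip and lift 2 cm.

Request:
{"api": "carry_out", "payload": {
  "steps": [
    {"tx":0,"ty":0,"tz":1.7,"ax":0,"ay":0,"az":0,"claw":8.5},
    {"tx":0,"ty":0,"tz":1.7,"ax":0,"ay":0,"az":0,"claw":8.5},
    {"tx":0,"ty":0,"tz":1.6,"ax":0,"ay":0,"az":0,"claw":8.5},
    {"tx":0,"ty":0,"tz":0,"ax":0,"ay":0,"az":0,"claw":8.5},
    {"tx":0,"ty":0,"tz":0,"ax":0,"ay":0,"az":0,"claw":8.5}
  ]
}}

```text
time_s: 5.28
tcp_pos: [0.5618, 0.2475, 0.0163]
tcp_rot: [0.699, 0.715, 0.0, 0.0]
contact_force: [0.7, 0.9, 1.0]
grip_width: 0.085
```

Request:
{"api": "carry_out", "payload": {
  "steps": [
    {"tx":0,"ty":0,"tz":0,"ax":0,"ay":0,"az":0,"claw":5.5},
    {"tx":0,"ty":0,"tz":0,"ax":0,"ay":0,"az":0,"claw":5.5},
    {"tx":0,"ty":0,"tz":0,"ax":0,"ay":0,"az":0,"claw":5.5},
    {"tx":0,"ty":0,"tz":0,"ax":0,"ay":0,"az":0,"claw":5.5},
    {"tx":0,"ty":0,"tz":0,"ax":0,"ay":0,"az":0,"claw":5.5}
  ],
  "newtons": 60
}}

```text
time_s: 5.7
tcp_pos: [0.5624, 0.2478, 0.0174]
tcp_rot: [0.699, 0.715, 0.001, 0.0]
contact_force: [-1.6, 0.5, 7.7]
grip_width: 0.063
```

```bash
python3 go.py .5615 .248 .04 1.3
```

```text
t 5.7 pos [0.5624 0.2478 0.0174] ytool 1.25 tilt [ 0.0019  0.0017 -1.    ] F [-1.6  0.5  7.7] w 0.063 q7 -0.31
tool cm [ 0.03 -0.09 -2.26] az -0.05
```

Request:
{"api": "carry_out", "payload": {
  "steps": [
    {"tx":0,"ty":0,"tz":-0.5,"ax":0,"ay":0,"az":0,"claw":5.5},
    {"tx":0,"ty":0,"tz":-0.8,"ax":0,"ay":0,"az":0,"claw":5.5},
    {"tx":0,"ty":0,"tz":-0.7,"ax":0,"ay":0,"az":0,"claw":5.5},
    {"tx":0,"ty":0,"tz":0,"ax":0,"ay":0,"az":0,"claw":5.5},
    {"tx":0,"ty":0,"tz":0,"ax":0,"ay":0,"az":0,"claw":5.5}
  ]
}}

```text
time_s: 6.12
tcp_pos: [0.562, 0.2474, 0.0362]
tcp_rot: [0.699, 0.715, 0.001, 0.0]
contact_force: [0.5, -0.1, -2.4]
grip_width: 0.0629
```

```bash
cat > weigh.py <<'E'
from h import *
F=[]
for i in range(8): capture('scene'); F.append(state()['contact_force'])
F=np.array(F);print(F.mean(0).round(2),F.std(0).round(2),F[:,2].round(1),state()['ft_torque'].round(3))
E
python3 weigh.py;python3 go.py .5615 .248 .04 1.3
```

```text
[-0.04  0.15 -2.19] [0.74 0.32 0.39] [-2.5 -2.5 -1.3 -2.  -2.5 -2.  -2.4 -2.2] [ 0.012 -0.007  0.022]
t 6.52 pos [0.5614 0.247  0.0351] ytool 1.24 tilt [-3.e-04 -2.e-04 -1.e+00] F [ 0.7  0.6 -2.2] w 0.0628 q7 -0.31
tool cm [ 0.1   0.01 -0.49] az -0.06
```

That is 2.2 N (0.22 kg), so the middle case is empty. Put it back and go to the low-y case.

Request:
{"api": "carry_out", "payload": {
  "steps": [
    {"tx":0,"ty":0,"tz":0.7,"ax":0,"ay":0,"az":0,"claw":5.5},
    {"tx":0,"ty":0,"tz":0.7,"ax":0,"ay":0,"az":0,"claw":5.5},
    {"tx":0,"ty":0,"tz":0.4,"ax":0,"ay":0,"az":0,"claw":5.5},
    {"tx":0,"ty":0,"tz":0,"ax":0,"ay":0,"az":0,"claw":5.5},
    {"tx":0,"ty":0,"tz":0,"ax":0,"ay":0,"az":0,"claw":8.5}
  ]
}}

```text
time_s: 6.93
tcp_pos: [0.5615, 0.2471, 0.0171]
tcp_rot: [0.699, 0.715, -0.0, -0.0]
contact_force: [-0.6, -0.1, -0.1]
grip_width: 0.0729
```

Request:
{"api": "carry_out", "payload": {
  "steps": [
    {"tx":0,"ty":0,"tz":0,"ax":0,"ay":0,"az":0,"claw":8.5},
    {"tx":0,"ty":0,"tz":0,"ax":0,"ay":0,"az":0,"claw":8.5},
    {"tx":0,"ty":0,"tz":0,"ax":0,"ay":0,"az":0,"claw":8.5},
    {"tx":0,"ty":0,"tz":0,"ax":0,"ay":0,"az":0,"claw":8.5},
    {"tx":0,"ty":0,"tz":-1.5,"ax":0,"ay":0,"az":0,"claw":8.5}
  ]
}}

```text
time_s: 7.35
tcp_pos: [0.5598, 0.2464, 0.0298]
tcp_rot: [0.699, 0.715, -0.002, -0.001]
contact_force: [-0.6, 0.8, -0.8]
grip_width: 0.0849
```

Request:
{"api": "carry_out", "payload": {
  "steps": [
    {"tx":0,"ty":0,"tz":-2,"ax":0,"ay":0,"az":0,"claw":8.5},
    {"tx":0,"ty":0,"tz":-2,"ax":0,"ay":0,"az":0,"claw":8.5},
    {"tx":-2.5,"ty":0,"tz":0,"ax":0,"ay":0,"az":0,"claw":8.5},
    {"tx":-2.5,"ty":0,"tz":0,"ax":0,"ay":0,"az":0,"claw":8.5},
    {"tx":0,"ty":0,"tz":0,"ax":0,"ay":0,"az":0,"claw":8.5}
  ]
}}

```text
time_s: 7.77
tcp_pos: [0.5636, 0.1913, 0.0728]
tcp_rot: [0.701, 0.713, -0.0, 0.001]
contact_force: [0.5, -1.2, 0.5]
grip_width: 0.0849
```

```bash
python3 -c "
from h import *
capture('scene');capture('scene')"; python3 go.py .562 .1968 .0175 1.3
```

```text
t 7.87 pos [0.5628 0.196  0.0724] ytool 1.12 tilt [ 2.e-04  1.e-04 -1.e+00] F [-0.3  0.4  0.3] w 0.085 q7 -0.25
tool cm [ 0.08 -0.08  5.49] az -0.18
```

Request:
{"api": "carry_out", "payload": {
  "steps": [
    {"tx":0,"ty":0,"tz":1.9,"ax":0,"ay":0,"az":0,"claw":8.5},
    {"tx":0,"ty":0,"tz":1.9,"ax":0,"ay":0,"az":0,"claw":8.5},
    {"tx":0,"ty":0,"tz":1.6,"ax":0,"ay":0,"az":0,"claw":8.5},
    {"tx":0,"ty":0,"tz":0,"ax":0,"ay":0,"az":0,"claw":8.5},
    {"tx":0,"ty":0,"tz":0,"ax":0,"ay":0,"az":0,"claw":8.5}
  ]
}}

```text
time_s: 8.28
tcp_pos: [0.5619, 0.1978, 0.0177]
tcp_rot: [0.699, 0.715, -0.001, -0.0]
contact_force: [0.5, 0.2, -0.2]
grip_width: 0.0848
```

Request:
{"api": "carry_out", "payload": {
  "steps": [
    {"tx":0,"ty":0,"tz":0,"ax":0,"ay":0,"az":0,"claw":5.5},
    {"tx":0,"ty":0,"tz":0,"ax":0,"ay":0,"az":0,"claw":5.5},
    {"tx":0,"ty":0,"tz":0,"ax":0,"ay":0,"az":0,"claw":5.5},
    {"tx":0,"ty":0,"tz":0,"ax":0,"ay":0,"az":0,"claw":5.5},
    {"tx":0,"ty":0,"tz":0,"ax":0,"ay":0,"az":0,"claw":5.5}
  ]
}}

```text
time_s: 8.7
tcp_pos: [0.5634, 0.1978, 0.0198]
tcp_rot: [0.699, 0.715, 0.001, 0.0]
contact_force: [-0.7, 0.8, 6.1]
grip_width: 0.0628
```

Request:
{"api": "carry_out", "payload": {
  "steps": [
    {"tx":0,"ty":0,"tz":-0.5,"ax":0,"ay":0,"az":0,"claw":5.5},
    {"tx":0,"ty":0,"tz":-0.8,"ax":0,"ay":0,"az":0,"claw":5.5},
    {"tx":0,"ty":0,"tz":-0.7,"ax":0,"ay":0,"az":0,"claw":5.5},
    {"tx":0,"ty":0,"tz":0,"ax":0,"ay":0,"az":0,"claw":5.5},
    {"tx":0,"ty":0,"tz":0,"ax":0,"ay":0,"az":0,"claw":5.5}
  ]
}}

```text
time_s: 9.12
tcp_pos: [0.563, 0.1973, 0.0391]
tcp_rot: [0.699, 0.715, 0.001, 0.0]
contact_force: [-0.8, -0.1, -2.2]
grip_width: 0.0631
```

```bash
python3 weigh.py;python3 go.py .562 .1968 .0175 1.3
```

```text
[ 0.1   0.08 -2.03] [0.27 0.53 0.31] [-2.4 -2.6 -1.7 -1.9 -2.  -2.1 -1.8 -1.6] [ 0.001 -0.     0.03 ]
t 9.52 pos [0.5625 0.197  0.038 ] ytool 1.24 tilt [-4.e-04 -2.e-04 -1.e+00] F [-0.   0.5 -1.6] w 0.0625 q7 -0.24
tool cm [-0.02 -0.05  2.05] az -0.06
```

Also empty (2.0 N). Put it back and check that the high-y case is the loaded one.

Request:
{"api": "carry_out", "payload": {
  "steps": [
    {"tx":0,"ty":0,"tz":0.7,"ax":0,"ay":0,"az":0,"claw":5.5},
    {"tx":0,"ty":0,"tz":0.7,"ax":0,"ay":0,"az":0,"claw":5.5},
    {"tx":0,"ty":0,"tz":0.45,"ax":0,"ay":0,"az":0,"claw":5.5},
    {"tx":0,"ty":0,"tz":0,"ax":0,"ay":0,"az":0,"claw":5.5},
    {"tx":0,"ty":0,"tz":0,"ax":0,"ay":0,"az":0,"claw":8.5}
  ]
}}

```text
time_s: 9.93
tcp_pos: [0.5626, 0.1971, 0.0195]
tcp_rot: [0.699, 0.715, -0.0, -0.0]
contact_force: [-0.2, 0.0, -0.7]
grip_width: 0.0733
```

Request:
{"api": "carry_out", "payload": {
  "steps": [
    {"tx":0,"ty":0,"tz":0,"ax":0,"ay":0,"az":0,"claw":8.5},
    {"tx":0,"ty":0,"tz":0,"ax":0,"ay":0,"az":0,"claw":8.5},
    {"tx":0,"ty":0,"tz":0,"ax":0,"ay":0,"az":0,"claw":8.5},
    {"tx":0,"ty":0,"tz":0,"ax":0,"ay":0,"az":0,"claw":8.5},
    {"tx":0,"ty":0,"tz":-1.5,"ax":0,"ay":0,"az":0,"claw":8.5}
  ]
}}

```text
time_s: 10.35
tcp_pos: [0.5609, 0.1966, 0.0324]
tcp_rot: [0.699, 0.715, -0.002, -0.001]
contact_force: [-1.0, 0.1, 0.2]
grip_width: 0.0849
```

Request:
{"api": "carry_out", "payload": {
  "steps": [
    {"tx":0,"ty":0,"tz":-2,"ax":0,"ay":0,"az":0,"claw":8.5},
    {"tx":0,"ty":0,"tz":-2,"ax":0,"ay":0,"az":0,"claw":8.5},
    {"tx":2.5,"ty":0.1,"tz":0,"ax":0,"ay":0,"az":0,"claw":8.5},
    {"tx":2.5,"ty":0.1,"tz":0,"ax":0,"ay":0,"az":0,"claw":8.5},
    {"tx":2.5,"ty":0.1,"tz":0,"ax":0,"ay":0,"az":0,"claw":8.5}
  ]
}}

```text
time_s: 10.77
tcp_pos: [0.5642, 0.273, 0.0754]
tcp_rot: [0.7, 0.714, 0.001, -0.0]
contact_force: [0.4, 0.6, -0.1]
grip_width: 0.0848
```

Request:
{"api": "carry_out", "payload": {
  "steps": [
    {"tx":2.5,"ty":0.1,"tz":0,"ax":0,"ay":0,"az":0,"claw":8.5},
    {"tx":0,"ty":0,"tz":0,"ax":0,"ay":0,"az":0,"claw":8.5},
    {"tx":0,"ty":0,"tz":0,"ax":0,"ay":0,"az":0,"claw":8.5},
    {"tx":0,"ty":0,"tz":0,"ax":0,"ay":0,"az":0,"claw":8.5}
  ]
}}

```text
time_s: 11.1
tcp_pos: [0.5645, 0.2964, 0.0746]
tcp_rot: [0.7, 0.715, -0.0, 0.0]
contact_force: [0.2, -0.2, -0.1]
grip_width: 0.0849
```

```bash
python3 go.py .564 .298 .0175 1.3
```

```text
t 11.1 pos [0.5645 0.2964 0.0746] ytool 1.22 tilt [-1.e-04 -7.e-04 -1.e+00] F [ 0.2 -0.2 -0.1] w 0.0849 q7 -0.4
tool cm [ 0.17 -0.05  5.71] az -0.08
```

Request:
{"api": "carry_out", "payload": {
  "steps": [
    {"tx":0.15,"ty":0,"tz":1.9,"ax":0,"ay":0,"az":0,"claw":8.5},
    {"tx":0,"ty":0,"tz":1.9,"ax":0,"ay":0,"az":0,"claw":8.5},
    {"tx":0,"ty":0,"tz":1.8,"ax":0,"ay":0,"az":0,"claw":8.5},
    {"tx":0,"ty":0,"tz":0,"ax":0,"ay":0,"az":0,"claw":8.5},
    {"tx":0,"ty":0,"tz":0,"ax":0,"ay":0,"az":0,"claw":8.5}
  ]
}}

```text
time_s: 11.52
tcp_pos: [0.5643, 0.2971, 0.0184]
tcp_rot: [0.7, 0.714, -0.001, 0.0]
contact_force: [0.2, 0.2, 0.3]
grip_width: 0.0849
```

Request:
{"api": "carry_out", "payload": {
  "steps": [
    {"tx":0,"ty":0,"tz":0,"ax":0,"ay":0,"az":0,"claw":5.5},
    {"tx":0,"ty":0,"tz":0,"ax":0,"ay":0,"az":0,"claw":5.5},
    {"tx":0,"ty":0,"tz":0,"ax":0,"ay":0,"az":0,"claw":5.5},
    {"tx":0,"ty":0,"tz":0,"ax":0,"ay":0,"az":0,"claw":5.5},
    {"tx":0,"ty":0,"tz":0,"ax":0,"ay":0,"az":0,"claw":5.5}
  ],
  "newtons": 80
}}

```text
time_s: 11.93
tcp_pos: [0.5655, 0.2989, 0.0209]
tcp_rot: [0.7, 0.715, 0.001, 0.0]
contact_force: [-0.2, -1.0, 7.1]
grip_width: 0.0621
```

Request:
{"api": "carry_out", "payload": {
  "steps": [
    {"tx":0,"ty":0,"tz":-0.5,"ax":0,"ay":0,"az":0,"claw":5.5},
    {"tx":0,"ty":0,"tz":-0.8,"ax":0,"ay":0,"az":0,"claw":5.5},
    {"tx":0,"ty":0,"tz":-0.7,"ax":0,"ay":0,"az":0,"claw":5.5},
    {"tx":0,"ty":0,"tz":0,"ax":0,"ay":0,"az":0,"claw":5.5},
    {"tx":0,"ty":0,"tz":0,"ax":0,"ay":0,"az":0,"claw":5.5}
  ]
}}

```text
time_s: 12.35
tcp_pos: [0.5647, 0.2989, 0.0395]
tcp_rot: [0.699, 0.715, 0.001, 0.0]
contact_force: [-0.5, 0.3, -5.8]
grip_width: 0.0623
```

```bash
python3 weigh.py;python3 go.py .564 .05 .1 34.4
```

```text
[ 0.13  0.06 -5.4 ] [0.37 0.54 0.38] [-5.7 -5.5 -5.4 -5.6 -4.6 -5.2 -5.9 -5.2] [-0.012  0.022 -0.017]
t 12.75 pos [0.5643 0.2987 0.0386] ytool 1.24 tilt [-3.e-04 -1.e-04 -1.e+00] F [-0.1  0.7 -5.2] w 0.0625 q7 -0.39
tool cm [-24.86  -0.57  -6.14] az -33.16
```

The high-y case weighs 5.4 N (0.55 kg), so it is the loaded one. Raise it, carry it to bare bench at (0.56, 0.05) and turn it to the stage's yaw.

Request:
{"api": "carry_out", "payload": {
  "steps": [
    {"tx":0,"ty":0,"tz":-2.5,"ax":0,"ay":0,"az":0,"claw":5.5},
    {"tx":0,"ty":0,"tz":-2.7,"ax":0,"ay":0,"az":0,"claw":5.5},
    {"tx":0,"ty":0,"tz":-2.7,"ax":0,"ay":0,"az":0,"claw":5.5},
    {"tx":-1.5,"ty":0,"tz":0,"ax":0,"ay":0,"az":0,"claw":5.5},
    {"tx":-2.8,"ty":0,"tz":0,"ax":0,"ay":0,"az":0,"claw":5.5}
  ]
}}

```text
time_s: 13.17
tcp_pos: [0.5654, 0.2597, 0.1194]
tcp_rot: [0.697, 0.717, 0.002, -0.0]
contact_force: [-0.1, -0.2, -6.6]
grip_width: 0.0626
```

Request:
{"api": "carry_out", "payload": {
  "steps": [
    {"tx":-3,"ty":0,"tz":0,"ax":0,"ay":0,"az":0,"claw":5.5},
    {"tx":-3,"ty":0,"tz":0,"ax":0,"ay":0,"az":0,"claw":5.5},
    {"tx":-3,"ty":0,"tz":0,"ax":0,"ay":0,"az":0,"claw":5.5},
    {"tx":-3,"ty":0,"tz":0,"ax":0,"ay":0,"az":0,"claw":5.5},
    {"tx":-3,"ty":0,"tz":0,"ax":0,"ay":0,"az":0,"claw":5.5}
  ]
}}

```text
time_s: 13.58
tcp_pos: [0.5682, 0.1038, 0.1174]
tcp_rot: [0.699, 0.715, -0.0, -0.0]
contact_force: [0.2, 0.0, -5.4]
grip_width: 0.0623
```

Request:
{"api": "carry_out", "payload": {
  "steps": [
    {"tx":-3,"ty":0,"tz":0,"ax":0,"ay":0,"az":0,"claw":5.5},
    {"tx":-2,"ty":0,"tz":0,"ax":0,"ay":0,"az":0,"claw":5.5},
    {"tx":0,"ty":0,"tz":0,"ax":0,"ay":0,"az":-5,"claw":5.5},
    {"tx":0,"ty":0,"tz":0,"ax":0,"ay":0,"az":-6,"claw":5.5},
    {"tx":0,"ty":0,"tz":0,"ax":0,"ay":0,"az":-6,"claw":5.5}
  ]
}}

```text
time_s: 14.0
tcp_pos: [0.5694, 0.0548, 0.1174]
tcp_rot: [0.585, 0.811, -0.0, -0.0]
contact_force: [0.5, 0.5, -4.3]
grip_width: 0.0621
```

Request:
{"api": "carry_out", "payload": {
  "steps": [
    {"tx":0,"ty":0,"tz":0,"ax":0,"ay":0,"az":-6,"claw":5.5},
    {"tx":0,"ty":0,"tz":0,"ax":0,"ay":0,"az":-6,"claw":5.5},
    {"tx":0,"ty":0,"tz":0,"ax":0,"ay":0,"az":-4,"claw":5.5},
    {"tx":0,"ty":0,"tz":0,"ax":0,"ay":0,"az":0,"claw":5.5},
    {"tx":0,"ty":0,"tz":0,"ax":0,"ay":0,"az":0,"claw":5.5}
  ]
}}

```text
time_s: 14.42
tcp_pos: [0.5694, 0.0553, 0.1175]
tcp_rot: [0.469, 0.883, -0.0, -0.0]
contact_force: [-0.1, 0.4, -5.0]
grip_width: 0.0619
```

```bash
python3 -c "
from h import *
capture('scene');capture('scene')";python3 go.py .564 .05 .013 34.4
```

```text
t 14.52 pos [0.5695 0.0555 0.1176] ytool 34.09 tilt [-2.e-04  0.e+00 -1.e+00] F [ 0.1 -0.2 -5. ] w 0.0623 q7 0.52
tool cm [-0.15 -0.76 10.46] az -0.31
```

Request:
{"api": "carry_out", "payload": {
  "steps": [
    {"tx":0,"ty":0,"tz":2.7,"ax":0,"ay":0,"az":0,"claw":5.5},
    {"tx":0,"ty":0,"tz":2.7,"ax":0,"ay":0,"az":0,"claw":5.5},
    {"tx":0,"ty":0,"tz":2.7,"ax":0,"ay":0,"az":0,"claw":5.5},
    {"tx":0,"ty":0,"tz":1.5,"ax":0,"ay":0,"az":0,"claw":5.5},
    {"tx":0,"ty":0,"tz":0,"ax":0,"ay":0,"az":0,"claw":5.5}
  ]
}}

```text
time_s: 14.93
tcp_pos: [0.567, 0.0554, 0.0182]
tcp_rot: [0.468, 0.884, -0.002, -0.002]
contact_force: [-2.1, -0.3, -4.7]
grip_width: 0.0624
```

Request:
{"api": "carry_out", "payload": {
  "steps": [
    {"tx":0,"ty":0,"tz":0,"ax":0,"ay":0,"az":0,"claw":5.5},
    {"tx":0,"ty":0,"tz":0.3,"ax":0,"ay":0,"az":0,"claw":5.5},
    {"tx":0,"ty":0,"tz":0.2,"ax":0,"ay":0,"az":0,"claw":5.5},
    {"tx":0,"ty":0,"tz":0,"ax":0,"ay":0,"az":0,"claw":5.5},
    {"tx":0,"ty":0,"tz":0,"ax":0,"ay":0,"az":0,"claw":5.5}
  ]
}}

```text
time_s: 15.35
tcp_pos: [0.5701, 0.0558, 0.0175]
tcp_rot: [0.468, 0.884, 0.0, 0.0]
contact_force: [0.7, 0.1, -4.8]
grip_width: 0.0622
```

Request:
{"api": "carry_out", "payload": {
  "steps": [
    {"tx":0,"ty":0,"tz":0.3,"ax":0,"ay":0,"az":0,"claw":5.5},
    {"tx":0,"ty":0,"tz":0,"ax":0,"ay":0,"az":0,"claw":5.5},
    {"tx":0,"ty":0,"tz":0,"ax":0,"ay":0,"az":0,"claw":5.5}
  ]
}}

```text
time_s: 15.6
tcp_pos: [0.5696, 0.0558, 0.0137]
tcp_rot: [0.468, 0.884, -0.0, -0.0]
contact_force: [-0.1, 0.2, -5.1]
grip_width: 0.0623
```

Request:
{"api": "carry_out", "payload": {
  "steps": [
    {"tx":0,"ty":0,"tz":0.15,"ax":0,"ay":0,"az":0,"claw":5.5},
    {"tx":0,"ty":0,"tz":0,"ax":0,"ay":0,"az":0,"claw":5.5},
    {"tx":0,"ty":0,"tz":0,"ax":0,"ay":0,"az":0,"claw":5.5}
  ]
}}

```text
time_s: 15.85
tcp_pos: [0.5699, 0.0557, 0.0129]
tcp_rot: [0.468, 0.884, 0.0, 0.0]
contact_force: [-2.8, 0.2, 5.3]
grip_width: 0.0624
```

Contact. Let go, rise 7 cm and turn 90°.

Request:
{"api": "carry_out", "payload": {
  "steps": [
    {"tx":0,"ty":0,"tz":0,"ax":0,"ay":0,"az":0,"claw":8.5},
    {"tx":0,"ty":0,"tz":0,"ax":0,"ay":0,"az":0,"claw":8.5},
    {"tx":0,"ty":0,"tz":0,"ax":0,"ay":0,"az":0,"claw":8.5},
    {"tx":0,"ty":0,"tz":0,"ax":0,"ay":0,"az":0,"claw":8.5},
    {"tx":0,"ty":0,"tz":0,"ax":0,"ay":0,"az":0,"claw":8.5}
  ]
}}

```text
time_s: 16.27
tcp_pos: [0.5698, 0.0558, 0.0123]
tcp_rot: [0.468, 0.884, 0.0, 0.0]
contact_force: [0.3, -0.4, -0.1]
grip_width: 0.0849
```

Request:
{"api": "carry_out", "payload": {
  "steps": [
    {"tx":0,"ty":0,"tz":-1.5,"ax":0,"ay":0,"az":0,"claw":8.5},
    {"tx":0,"ty":0,"tz":-2.5,"ax":0,"ay":0,"az":0,"claw":8.5},
    {"tx":0,"ty":0,"tz":-2.5,"ax":0,"ay":0,"az":0,"claw":8.5},
    {"tx":0,"ty":0,"tz":-1,"ax":0,"ay":0,"az":7,"claw":8.5},
    {"tx":0,"ty":0,"tz":0,"ax":0,"ay":0,"az":7,"claw":8.5}
  ]
}}

```text
time_s: 16.68
tcp_pos: [0.5715, 0.0559, 0.0904]
tcp_rot: [0.574, 0.819, 0.002, 0.001]
contact_force: [0.1, -1.1, -0.1]
grip_width: 0.0848
```

Request:
{"api": "carry_out", "payload": {
  "steps": [
    {"tx":0,"ty":0,"tz":0,"ax":0,"ay":0,"az":7,"claw":8.5},
    {"tx":0,"ty":0,"tz":0,"ax":0,"ay":0,"az":7,"claw":8.5},
    {"tx":0,"ty":0,"tz":0,"ax":0,"ay":0,"az":7,"claw":8.5},
    {"tx":0,"ty":0,"tz":0,"ax":0,"ay":0,"az":7,"claw":8.5},
    {"tx":0,"ty":0,"tz":0,"ax":0,"ay":0,"az":7,"claw":8.5}
  ]
}}

```text
time_s: 17.1
tcp_pos: [0.5697, 0.0558, 0.0873]
tcp_rot: [0.794, 0.608, 0.0, 0.0]
contact_force: [0.0, 0.2, -0.7]
grip_width: 0.0852
```

Request:
{"api": "carry_out", "payload": {
  "steps": [
    {"tx":0,"ty":0,"tz":0,"ax":0,"ay":0,"az":7,"claw":8.5},
    {"tx":0,"ty":0,"tz":0,"ax":0,"ay":0,"az":7,"claw":8.5},
    {"tx":0,"ty":0,"tz":0,"ax":0,"ay":0,"az":7,"claw":8.5},
    {"tx":0,"ty":0,"tz":0,"ax":0,"ay":0,"az":7,"claw":8.5},
    {"tx":0,"ty":0,"tz":0,"ax":0,"ay":0,"az":7,"claw":8.5}
  ]
}}

```text
time_s: 17.52
tcp_pos: [0.5697, 0.0558, 0.0873]
tcp_rot: [0.94, 0.341, 0.0, -0.0]
contact_force: [-0.4, 0.1, 0.0]
grip_width: 0.0851
```

Request:
{"api": "carry_out", "payload": {
  "steps": [
    {"tx":0,"ty":0,"tz":0,"ax":0,"ay":0,"az":6,"claw":8.5},
    {"tx":0,"ty":0,"tz":0,"ax":0,"ay":0,"az":0,"claw":8.5},
    {"tx":0,"ty":0,"tz":0,"ax":0,"ay":0,"az":0,"claw":8.5}
  ]
}}

```text
time_s: 17.77
tcp_pos: [0.5697, 0.0559, 0.0873]
tcp_rot: [0.955, 0.296, 0.0, 0.0]
contact_force: [-0.6, -0.5, 0.4]
grip_width: 0.085
```

```bash
python3 - <<'E'
from fit import *
from go import togo
C={n:snap(n) for n in('top','scene')}
v=[];ims=[]
for n in C:
    b=nearest(n,C[n],'case_a',[.57,.0557,.02]); print(n,b and (b[0],b[1].sum(),b[2]))
    for r in landmark_of(n,'case_a'): print(np.round(r['position'],3),round(r['p'],2))
    u=proj(C[n],[.57,.0557,.03])[0].astype(int)
    ims.append(cv2.resize(C[n]['image'][u[1]-40:u[1]+40,u[0]-40:u[0]+40,::-1],None,fx=5,fy=5,interpolation=cv2.INTER_CUBIC))
cv2.imwrite('pics/bench.png',np.hstack(ims))
togo(.57,.0557,.013,-55.9)
E
```

```text
top (np.float64(59.44297901944188), np.float32(30.0), 0.38)
[ 0.567  0.057 -0.004] 0.5
[0.564 0.194 0.008] 0.47
scene (np.float64(0.9042465143069348), np.float32(547.0), 0.75)
[0.562 0.247 0.008] 0.82
[0.562 0.197 0.011] 0.73
[ 0.571  0.058 -0.001] 0.55
[ 0.558  0.244 -0.005] 0.16
t 18.07 pos [0.5697 0.0557 0.0873] ytool -55.7 tilt [ 1.e-04  2.e-04 -1.e+00] F [ 0.2  0.5 -0.9] w 0.0852 q7 -0.93
tool cm [0.02 0.02 7.43] az 0.2
```

View pics/bench.png

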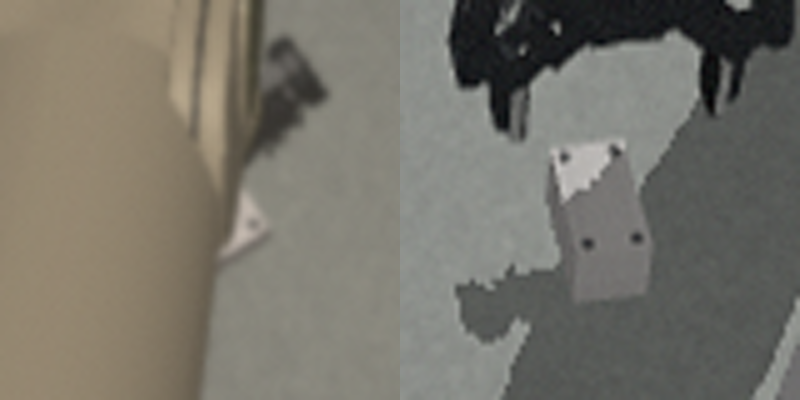

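The case lies flat on the bare bench at about (0.570,0.056) with fingers on either long side (scene crop 510,115 and 715,95). Regrip.

Request:
{"api": "carry_out", "payload": {
  "steps": [
    {"tx":0,"ty":0,"tz":2.5,"ax":0,"ay":0,"az":0,"claw":8.5},
    {"tx":0,"ty":0,"tz":2.5,"ax":0,"ay":0,"az":0,"claw":8.5},
    {"tx":0,"ty":0,"tz":2.3,"ax":0,"ay":0,"az":0,"claw":8.5},
    {"tx":0,"ty":0,"tz":0,"ax":0,"ay":0,"az":0,"claw":8.5},
    {"tx":0,"ty":0,"tz":0,"ax":0,"ay":0,"az":0,"claw":8.5}
  ]
}}

```text
time_s: 18.48
tcp_pos: [0.569, 0.0554, 0.0139]
tcp_rot: [0.956, 0.294, -0.001, 0.0]
contact_force: [0.2, -0.6, 1.0]
grip_width: 0.0854
```

Request:
{"api": "carry_out", "payload": {
  "steps": [
    {"tx":0,"ty":0,"tz":0,"ax":0,"ay":0,"az":0,"claw":2.8},
    {"tx":0,"ty":0,"tz":0,"ax":0,"ay":0,"az":0,"claw":2.8},
    {"tx":0,"ty":0,"tz":0,"ax":0,"ay":0,"az":0,"claw":2.8},
    {"tx":0,"ty":0,"tz":0,"ax":0,"ay":0,"az":0,"claw":2.8},
    {"tx":0,"ty":0,"tz":0,"ax":0,"ay":0,"az":0,"claw":2.8}
  ]
}}

```text
time_s: 18.9
tcp_pos: [0.5707, 0.0557, 0.0157]
tcp_rot: [0.956, 0.294, 0.001, 0.0]
contact_force: [-1.3, -0.1, 8.5]
grip_width: 0.0348
```

Request:
{"api": "carry_out", "payload": {
  "steps": [
    {"tx":0,"ty":0,"tz":0,"ax":0,"ay":0,"az":0,"claw":2.8},
    {"tx":0,"ty":0,"tz":0,"ax":0,"ay":0,"az":0,"claw":2.8},
    {"tx":0,"ty":0,"tz":0,"ax":0,"ay":0,"az":0,"claw":2.8},
    {"tx":0,"ty":0,"tz":0,"ax":0,"ay":0,"az":0,"claw":2.8}
  ]
}}

```text
time_s: 19.23
tcp_pos: [0.5707, 0.0558, 0.0157]
tcp_rot: [0.956, 0.294, 0.001, -0.0]
contact_force: [-1.5, -0.2, 8.0]
grip_width: 0.0345
```

```bash
python3 go.py .57 .0557 .013 -55.6
```

```text
t 19.23 pos [0.5707 0.0558 0.0157] ytool -55.76 tilt [ 2.2e-03  7.0e-04 -1.0e+00] F [-1.5 -0.2  8. ] w 0.0345 q7 -0.87
tool cm [-0.06 -0.04  0.27] az -0.16
```

Request:
{"api": "carry_out", "payload": {
  "steps": [
    {"tx":0,"ty":0,"tz":-1.5,"ax":0,"ay":0,"az":0,"claw":2.8},
    {"tx":0,"ty":0,"tz":-2.5,"ax":0,"ay":0,"az":0,"claw":2.8},
    {"tx":0,"ty":0,"tz":-2.8,"ax":0,"ay":0,"az":0,"claw":2.8},
    {"tx":0,"ty":0,"tz":-2.8,"ax":0,"ay":0,"az":0,"claw":2.8},
    {"tx":0,"ty":0,"tz":-2.5,"ax":0,"ay":0,"az":0,"claw":2.8}
  ]
}}

```text
time_s: 19.65
tcp_pos: [0.5692, 0.0556, 0.1367]
tcp_rot: [0.956, 0.294, -0.0, -0.0]
contact_force: [-0.1, 0.2, -6.1]
grip_width: 0.0346
```

Request:
{"api": "carry_out", "payload": {
  "steps": [
    {"tx":-1,"ty":1.1,"tz":0,"ax":0,"ay":0,"az":0,"claw":2.8},
    {"tx":-2,"ty":2.2,"tz":0,"ax":0,"ay":0,"az":0,"claw":2.8},
    {"tx":-2,"ty":2.2,"tz":0,"ax":0,"ay":0,"az":0,"claw":2.8},
    {"tx":-2,"ty":2.2,"tz":0,"ax":0,"ay":0,"az":0,"claw":2.8},
    {"tx":-2,"ty":2.2,"tz":0,"ax":0,"ay":0,"az":0,"claw":2.8}
  ]
}}

```text
time_s: 20.07
tcp_pos: [0.5498, -0.0782, 0.1346]
tcp_rot: [0.956, 0.294, -0.001, -0.0]
contact_force: [1.6, -0.1, -5.3]
grip_width: 0.0348
```

Request:
{"api": "carry_out", "payload": {
  "steps": [
    {"tx":-2,"ty":2.2,"tz":0,"ax":0,"ay":0,"az":0,"claw":2.8},
    {"tx":-2,"ty":2.2,"tz":0,"ax":0,"ay":0,"az":0,"claw":2.8},
    {"tx":-2,"ty":2.2,"tz":0,"ax":0,"ay":0,"az":0,"claw":2.8},
    {"tx":-2,"ty":2.2,"tz":0,"ax":0,"ay":0,"az":0,"claw":2.8},
    {"tx":-1.8,"ty":2.2,"tz":0,"ax":0,"ay":0,"az":0,"claw":2.8}
  ]
}}

```text
time_s: 20.48
tcp_pos: [0.5303, -0.2245, 0.1346]
tcp_rot: [0.956, 0.294, -0.001, -0.0]
contact_force: [0.6, -0.0, -5.4]
grip_width: 0.0348
```

Request:
{"api": "carry_out", "payload": {
  "steps": [
    {"tx":0,"ty":0,"tz":0,"ax":0,"ay":0,"az":0,"claw":2.8},
    {"tx":0,"ty":0,"tz":0,"ax":0,"ay":0,"az":0,"claw":2.8},
    {"tx":0,"ty":0,"tz":0,"ax":0,"ay":0,"az":0,"claw":2.8}
  ]
}}

```text
time_s: 20.73
tcp_pos: [0.5312, -0.2225, 0.1345]
tcp_rot: [0.956, 0.294, -0.0, -0.001]
contact_force: [0.4, 0.9, -5.6]
grip_width: 0.0346
```

```bash
python3 weigh.py; python3 go.py .5325 -.2230 .09 -55.6; python3 - <<'E'
from fit import *
C={n:snap(n) for n in('top','scene')}
ims=[]
s=state()['tcp_pos']
p=[.5325,-.223,.600,0]; pc=[s[0],s[1],np.radians(34.3),s[2]-.0150]
for n in C:
    u=proj(C[n],[.5325,-.223,.07])[0].astype(int)
    im=cv2.resize(C[n]['image'][u[1]-45:u[1]+45,u[0]-45:u[0]+45,::-1],None,fx=4.4,fy=4.4,interpolation=cv2.INTER_CUBIC)
    for bs,q,col in((STAGE,p,(0,0,255)),(CASE,pc,(255,0,0))):
      for b in bs:
        h=cv2.convexHull(proj(C[n],place(b,q)).astype(np.float32))[:,0]-[u[0]-45,u[1]-45]
        cv2.polylines(im,[((h+.5)*4.4).astype(np.int32)],True,col,1)
    ims.append(im)
    b=nearest(n,C[n],'case_a',s-[0,0,0]); print(n,b and (b[0],b[1].sum(),b[2]))
    if n=='scene' and b and b[0]<20: print(fit([(C[n],b[1])],CASE,pc,False),pc)
cv2.imwrite('pics/stage.png',np.hstack(ims))
E
```

```text
[ 0.25  0.23 -5.04] [0.33 0.42 0.44] [-5.1 -4.3 -4.6 -5.8 -5.1 -4.8 -5.3 -5.3] [ 0.019 -0.02  -0.024]
t 21.13 pos [ 0.532  -0.2223  0.1353] ytool -55.72 tilt [ 1.e-04  2.e-04 -1.e+00] F [-0.1  0.4 -5.3] w 0.0346 q7 -0.42
tool cm [0.01 0.08 4.53] az -0.12
top (np.float64(163.8808777024264), np.float32(388.0), 0.93)
scene (np.float64(28.436052263685337), np.float32(1024.0), 0.64)
```

View pics/stage.png

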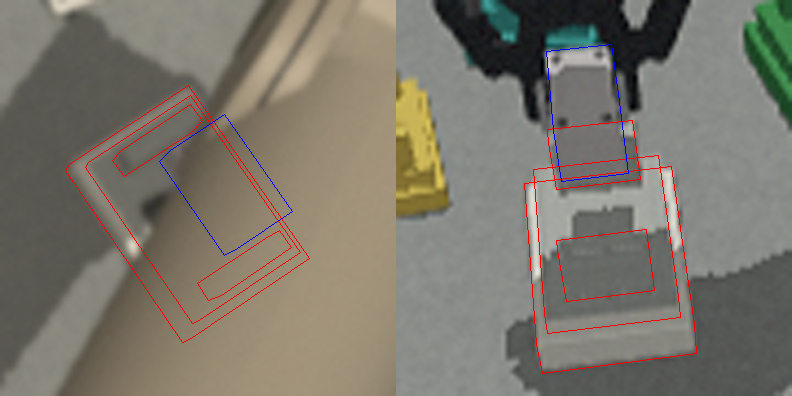

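The blue case overlay matches the held case in the scene view, and it is centred over the large white stage. Lower it gently.

Request:
{"api": "carry_out", "payload": {
  "steps": [
    {"tx":0,"ty":0.06,"tz":1,"ax":0,"ay":0,"az":0,"claw":2.8},
    {"tx":0,"ty":0,"tz":1.2,"ax":0,"ay":0,"az":0,"claw":2.8},
    {"tx":0,"ty":0,"tz":1,"ax":0,"ay":0,"az":0,"claw":2.8},
    {"tx":0,"ty":0,"tz":0,"ax":0,"ay":0,"az":0,"claw":2.8},
    {"tx":0,"ty":0,"tz":0,"ax":0,"ay":0,"az":0,"claw":2.8}
  ]
}}

```text
time_s: 21.75
tcp_pos: [0.5314, -0.2232, 0.1021]
tcp_rot: [0.956, 0.294, -0.001, -0.0]
contact_force: [0.6, -0.8, -4.9]
grip_width: 0.0342
```

Request:
{"api": "carry_out", "payload": {
  "steps": [
    {"tx":0,"ty":0,"tz":0,"ax":0,"ay":0,"az":0,"claw":2.8},
    {"tx":0,"ty":0,"tz":0.9,"ax":0,"ay":0,"az":0,"claw":2.8},
    {"tx":0,"ty":0,"tz":0.9,"ax":0,"ay":0,"az":0,"claw":2.8},
    {"tx":0,"ty":0,"tz":0.9,"ax":0,"ay":0,"az":0,"claw":2.8},
    {"tx":0,"ty":0,"tz":0.9,"ax":0,"ay":0,"az":0,"claw":2.8}
  ]
}}

```text
time_s: 22.17
tcp_pos: [0.532, -0.2231, 0.0661]
tcp_rot: [0.956, 0.294, -0.0, -0.0]
contact_force: [-0.1, 0.1, -5.0]
grip_width: 0.0345
```

Request:
{"api": "carry_out", "payload": {
  "steps": [
    {"tx":0,"ty":0,"tz":0.3,"ax":0,"ay":0,"az":0,"claw":2.8},
    {"tx":0,"ty":0,"tz":0,"ax":0,"ay":0,"az":0,"claw":2.8},
    {"tx":0,"ty":0,"tz":0,"ax":0,"ay":0,"az":0,"claw":2.8},
    {"tx":0,"ty":0,"tz":0,"ax":0,"ay":0,"az":0,"claw":2.8}
  ]
}}

```text
time_s: 22.5
tcp_pos: [0.5324, -0.2235, 0.0646]
tcp_rot: [0.956, 0.294, 0.0, 0.0]
contact_force: [-0.1, 0.6, -5.0]
grip_width: 0.0344
```

```bash
python3 go.py .5325 -.2230 .059 -55.6
```

```text
t 22.5 pos [ 0.5324 -0.2235  0.0646] ytool -55.77 tilt [ 6.e-04 -2.e-04 -1.e+00] F [-0.1  0.6 -5. ] w 0.0344 q7 -0.37
tool cm [ 0.03 -0.04  0.56] az -0.17
```

Request:
{"api": "carry_out", "payload": {
  "steps": [
    {"tx":0,"ty":0,"tz":0.3,"ax":0,"ay":0,"az":0,"claw":2.8},
    {"tx":0,"ty":0,"tz":0.2,"ax":0,"ay":0,"az":0,"claw":2.8},
    {"tx":0,"ty":0,"tz":0,"ax":0,"ay":0,"az":0,"claw":2.8},
    {"tx":0,"ty":0,"tz":0,"ax":0,"ay":0,"az":0,"claw":2.8}
  ]
}}

```text
time_s: 22.83
tcp_pos: [0.5324, -0.2234, 0.0596]
tcp_rot: [0.956, 0.294, 0.0, 0.0]
contact_force: [-0.4, 0.3, -2.0]
grip_width: 0.0343
```

Request:
{"api": "carry_out", "payload": {
  "steps": [
    {"tx":0,"ty":0,"tz":0.2,"ax":0,"ay":0,"az":0,"claw":2.8},
    {"tx":0,"ty":0,"tz":0.2,"ax":0,"ay":0,"az":0,"claw":2.8},
    {"tx":0,"ty":0,"tz":0,"ax":0,"ay":0,"az":0,"claw":2.8},
    {"tx":0,"ty":0,"tz":0,"ax":0,"ay":0,"az":0,"claw":2.8}
  ]
}}

```text
time_s: 23.17
tcp_pos: [0.5324, -0.2233, 0.0553]
tcp_rot: [0.956, 0.294, 0.0, 0.0]
contact_force: [1.7, -0.0, -1.3]
grip_width: 0.0343
```

Request:
{"api": "carry_out", "payload": {
  "steps": [
    {"tx":0,"ty":0,"tz":0.2,"ax":0,"ay":0,"az":0,"claw":2.8},
    {"tx":0,"ty":0,"tz":0.1,"ax":0,"ay":0,"az":0,"claw":2.8},
    {"tx":0,"ty":0,"tz":0,"ax":0,"ay":0,"az":0,"claw":2.8},
    {"tx":0,"ty":0,"tz":0,"ax":0,"ay":0,"az":0,"claw":2.8}
  ]
}}

```text
time_s: 23.5
tcp_pos: [0.5324, -0.2233, 0.0523]
tcp_rot: [0.956, 0.294, 0.0, 0.0]
contact_force: [0.8, -0.6, -0.9]
grip_width: 0.0345
```

```bash
python3 weigh.py; python3 go.py .5325 -.2230 .059 -55.6
```

```text
[ 2.32 -0.05 -1.64] [0.5  0.49 0.56] [-1.8 -1.5 -2.6 -1.3 -2.3 -0.8 -1.3 -1.4] [-0.136 -0.664 -0.004]
t 23.9 pos [ 0.5324 -0.2233  0.0524] ytool -55.76 tilt [ 4.e-04 -1.e-04 -1.e+00] F [ 1.6 -0.9 -1.4] w 0.0347 q7 -0.36
tool cm [ 0.03 -0.02 -0.66] az -0.16
```

The force matches the plate sinking (about 3.5 N carried). Lower the last millimetre, then open and rise.

Request:
{"api": "carry_out", "payload": {
  "steps": [
    {"tx":0,"ty":0,"tz":0.1,"ax":0,"ay":0,"az":0,"claw":2.8},
    {"tx":0,"ty":0,"tz":0,"ax":0,"ay":0,"az":0,"claw":2.8},
    {"tx":0,"ty":0,"tz":0,"ax":0,"ay":0,"az":0,"claw":2.8},
    {"tx":0,"ty":0,"tz":0,"ax":0,"ay":0,"az":0,"claw":4.2},
    {"tx":0,"ty":0,"tz":0,"ax":0,"ay":0,"az":0,"claw":5.5}
  ]
}}

```text
time_s: 24.32
tcp_pos: [0.5316, -0.2232, 0.0509]
tcp_rot: [0.956, 0.294, -0.001, -0.0]
contact_force: [-1.1, 0.1, -0.1]
grip_width: 0.0528
```

Request:
{"api": "carry_out", "payload": {
  "steps": [
    {"tx":0,"ty":0,"tz":0,"ax":0,"ay":0,"az":0,"claw":7},
    {"tx":0,"ty":0,"tz":0,"ax":0,"ay":0,"az":0,"claw":7},
    {"tx":0,"ty":0,"tz":0,"ax":0,"ay":0,"az":0,"claw":7},
    {"tx":0,"ty":0,"tz":-0.8,"ax":0,"ay":0,"az":0,"claw":7},
    {"tx":0,"ty":0,"tz":-1.5,"ax":0,"ay":0,"az":0,"claw":7}
  ]
}}

```text
time_s: 24.73
tcp_pos: [0.5311, -0.223, 0.0735]
tcp_rot: [0.956, 0.294, -0.001, -0.001]
contact_force: [-0.1, -0.5, 0.4]
grip_width: 0.0702
```

Request:
{"api": "carry_out", "payload": {
  "steps": [
    {"tx":0,"ty":0,"tz":-2.5,"ax":0,"ay":0,"az":0,"claw":7},
    {"tx":0,"ty":0,"tz":-2.5,"ax":0,"ay":0,"az":0,"claw":7},
    {"tx":0,"ty":0,"tz":-2.5,"ax":0,"ay":0,"az":0,"claw":7},
    {"tx":0,"ty":0,"tz":-2.5,"ax":0,"ay":0,"az":0,"claw":7},
    {"tx":0,"ty":0,"tz":-2.5,"ax":0,"ay":0,"az":0,"claw":7}
  ]
}}

```text
time_s: 25.15
tcp_pos: [0.5319, -0.2235, 0.2011]
tcp_rot: [0.956, 0.294, 0.0, 0.0]
contact_force: [-0.5, -0.3, -0.3]
grip_width: 0.0696
```

Request:
{"api": "carry_out", "payload": {
  "steps": [
    {"tx":2.5,"ty":-2.5,"tz":0,"ax":0,"ay":0,"az":0,"claw":7},
    {"tx":2.5,"ty":-2.5,"tz":0,"ax":0,"ay":0,"az":0,"claw":7},
    {"tx":2.5,"ty":-2.5,"tz":0,"ax":0,"ay":0,"az":0,"claw":7},
    {"tx":2.5,"ty":-2.5,"tz":0,"ax":0,"ay":0,"az":0,"claw":7},
    {"tx":2.5,"ty":-2.5,"tz":0,"ax":0,"ay":0,"az":0,"claw":7}
  ]
}}

```text
time_s: 25.57
tcp_pos: [0.5652, -0.0481, 0.2001]
tcp_rot: [0.956, 0.294, 0.0, -0.0]
contact_force: [0.8, 0.1, 0.4]
grip_width: 0.0701
```

Request:
{"api": "carry_out", "payload": {
  "steps": [
    {"tx":2.5,"ty":-2.5,"tz":0,"ax":0,"ay":0,"az":0,"claw":7},
    {"tx":1.5,"ty":-1.5,"tz":0,"ax":0,"ay":0,"az":0,"claw":7},
    {"tx":0,"ty":0,"tz":0,"ax":0,"ay":0,"az":0,"claw":7},
    {"tx":0,"ty":0,"tz":0,"ax":0,"ay":0,"az":0,"claw":7}
  ]
}}

```text
time_s: 25.9
tcp_pos: [0.5758, 0.0072, 0.1996]
tcp_rot: [0.955, 0.296, -0.0, 0.0]
contact_force: [-0.2, -2.6, -0.0]
grip_width: 0.0698
```

```bash
python3 - <<'E'
from fit import *
C={n:snap(n) for n in('top','scene')}
ims=[];v=[]
p=[.5325,-.223,.600,0]; pc=[.5325,-.223,.6,.036]
for n in C:
    b=nearest(n,C[n],'case_a',[.5325,-.223,.06]); print(n,b and (b[0],b[1].sum(),b[2]))
    if b and b[0]<10:v.append((C[n],b[1]))
for x in v: print(fit([x],CASE,pc,False))
if len(v)==2: print('two',fit(v,CASE,pc))
STG=[STAGE[0]]+[b+[0,0,-.008] for b in STAGE[2:]]
for n in C:
    u=proj(C[n],[.5325,-.223,.05])[0].astype(int)
    im=cv2.resize(C[n]['image'][u[1]-40:u[1]+40,u[0]-40:u[0]+40,::-1],None,fx=5,fy=5,interpolation=cv2.INTER_CUBIC)
    for bs,q,col in((STG,p,(0,0,255)),(CASE,pc,(255,0,0))):
      for b in bs:
        h=cv2.convexHull(proj(C[n],place(b,q)).astype(np.float32))[:,0]-[u[0]-40,u[1]-40]
        cv2.polylines(im,[((h+.5)*5).astype(np.int32)],True,col,1)
    ims.append(im)
cv2.imwrite('pics/final.png',np.hstack(ims)); cv2.imwrite('pics/scene1.png',C['scene']['image'][:,:,::-1])
for n in C:
    capture(n)
    for t in('jar','bush','driver','case_a','stage_mid'):
        for r in landmark_of(n,t): print(n,t,round(r['p'],2),np.round(r['position'],3))
E
python3 go.py .5 0 .2
```

```text
top (np.float64(1.0088687946529569), np.float32(463.0), 0.63)
scene (np.float64(2.3807697744465512), np.float32(288.0), 0.71)
([np.float64(0.5318334458590535), np.float64(-0.22509575938786008), np.float64(0.5798146004801097), 0.036], np.float64(0.10218682140111923))
([np.float64(0.5324992444701646), np.float64(-0.22526882394547326), np.float64(0.6056757973251026), 0.036], np.float64(0.4676649272441864))
two ([np.float64(0.5317008769549194), np.float64(-0.22494417783427645), np.float64(0.609843158884053), np.float64(0.038455972815511615)], np.float64(0.5768303871154785))
top jar 0.53 [ 0.53  -0.226  0.   ]
top driver 0.71 [0.718 0.22  0.001]
top driver 0.51 [0.561 0.249 0.007]
top case_a 0.92 [0.559 0.246 0.007]
top case_a 0.87 [ 0.529 -0.222  0.035]
top case_a 0.8 [0.564 0.195 0.01 ]
top case_a 0.46 [ 0.53  -0.222  0.038]
top stage_mid 0.89 [ 0.529 -0.221  0.038]
top stage_mid 0.72 [ 0.33  -0.388  0.043]
top stage_mid 0.68 [ 0.321 -0.166  0.046]
top stage_mid 0.63 [0.564 0.198 0.01 ]
top stage_mid 0.61 [ 0.509 -0.399  0.032]
top stage_mid 0.59 [ 0.71 -0.16  0.03]
scene jar 0.58 [0.746 0.039 0.003]
scene bush 0.77 [0.339 0.174 0.001]
scene driver 0.71 [ 0.72   0.221 -0.001]
scene case_a 0.87 [ 0.532 -0.219  0.036]
scene case_a 0.66 [0.562 0.199 0.009]
scene case_a 0.63 [0.559 0.247 0.005]
scene stage_mid 0.94 [ 0.32  -0.168  0.047]
scene stage_mid 0.92 [ 0.707 -0.154  0.03 ]
scene stage_mid 0.9 [ 0.328 -0.384  0.039]
scene stage_mid 0.81 [ 0.503 -0.395  0.031]
scene stage_mid 0.72 [ 0.526 -0.219  0.036]
t 26.7 pos [0.5757 0.0059 0.1993] ytool -55.76 tilt [ 0.e+00  1.e-04 -1.e+00] F [-0.3  0.4  1.2] w 0.0701 q7 -0.9
tool cm [-6.59 -3.77 -0.07] az None
```

View pics/final.png

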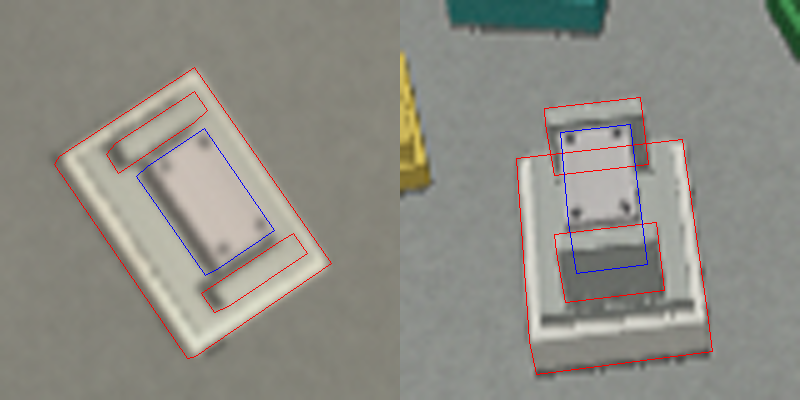

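View pics/scene1.png

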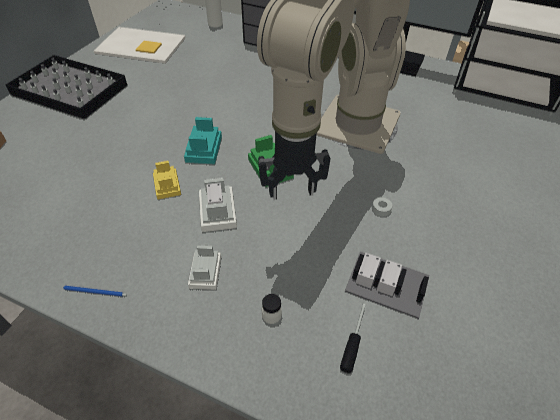

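Case centred and parallel between the stops. The stop outlines drawn 8 mm lower match the image, so the plate has sunk. The two empties are in the rack and the bystanders have not moved. Handing in.

```bash
python3 -c "
from bench import *
print(sign_off())"
```

```text
the job is handed in; nothing more can be done
None
```

The loaded case now lies flat on the sunk plate of the large white stage, and the job was handed in at about 27 s.

- **Finding it:** I lifted all three. The middle one pulled 2.2 N and the low-y one 2.0 N, so both are empty. The high-y one pulled 5.4 N (about 0.55 kg).
- **Moving it:** I set the heavy case on the bare bench at about (0.570, 0.056), let go and turned the gripper 90°. I regripped it by its long sides, lowered it between the stops, released it and moved the arm clear.
- **Position:** The camera fit puts it within about 2 mm of the stage centre as I measured it. Its yaw is 0.58 to 0.61 rad, against 0.60 for the stage.
- **Plate sunk:** The case and plate stand at 0.035–0.038 m, not 0.044 m. The force while lowering also matched the spring taking about 3.5 N.
- **Rest of the bench:** Both empty cases are in their slots, and the jar, bush and driver are where they were.
- **Checks that disagreed:**
  - The scene-view fit of the placed case was poor, because a stop hides part of it, so I relied on the top view.
  - A sideways force of about 2 N showed just before release and was gone once I let go.
  - The networks also gave a false "jar" at the stage and a false "driver" in the rack, which the pictures rule out.

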